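Touch off a rough casting with three sprung stops

TASK

Touch off the terracotta casting at three points so that it is located before carving: slide the red stop up to it, then the yellow, then the blue, each until its sprung brass tip has met the rough edge and is felt to press lightly (a few newtons), and leave it pressing there. Do not bottom out a tip's spring, do not shove the casting, and leave the jar and the paint pot alone.

Things in the scene. Friction and masses are not known exactly. Their poses are not given: they have to be found in the camera images.
- casting: Loose terracotta casting, flower relief on top, 120 x 170 mm, 50 mm tall, about 3 kg; slides if shoved with 15 N or more. Origin: middle of its underside; y axis along its long way. Its wavy edge is rough: from the origin the skin of the near long side lies 50 to 66 mm out, that of the left short end 76 to 92 mm, so where a tip meets it can only be felt.
- stop_red: Carriage with red fin, one of two stops at the casting's long near side (red and yellow may swap places). Origin: fin centre, 66 mm above the plate. x axis: level, points to the casting, the only way it slides. Fin: 26 mm long (x), 14 mm thick (y), top 20 mm above the origin, foot (carriage top, 42 mm wide) 36 mm below; pinch it across the 14 mm from above.
- stop_yellow: Carriage with yellow fin, the other stop at the long near side; made like the red, origin and axes too. For all three: it stays where left, sliding takes a steady 4 N (a little more when fast); 52 to 62 mm of travel ahead at the start, when the nose is at least 10 mm clear; the casting is met 5 mm or more before its end.
- stop_blue: Carriage with blue fin, at the casting's left short end; made like the red. For all three: a brass round-nosed tip, nose 58 mm ahead of the origin and 32 mm below it, is sprung: it gives 1 mm per 3 N and bottoms out after 4 mm (12 N). Let go, a stop pressed with over 4 N creeps back until 4 to 6 N are left.
- plate: Fixed grey-painted metal set-up plate, 330 x 370 x 8 mm, on the table; casting and the bases of the three stops stand on it. Origin: on the table, under the nominal middle of the casting; x axis away from the red and yellow stops, y axis towards the blue one.
- jar: Glass jar, 64 mm across, 100 mm tall, a bystander on the robot's right. Origin: middle of its underside.
- pot_4: Green paint pot, 56 mm across, 61 mm tall, a bystander on the robot's right. Origin: middle of its underside.

How it is judged:
By the outcome, as a careful person would: the job done as asked, in the order asked, and still so for the second after the job is handed in, with the robot touching nothing.
It also fails if it takes over 72 s, if anything falls off the work surface, if the arm or the gripper's body presses on something with over 40 N, if the wrist force passes 120 N, or if a joint passes its speed limit or range.

ROBOT

A 7-joint arm with a two-finger parallel gripper is mounted at the origin on the work surface; the furniture and walls round the work are solid. World frame = base frame: x ahead of the robot, y to its left, z up, the work surface at z = 0. Lengths are in m, angles in rad, forces in N, time in s.
With the tool pointing down it reaches from about 0.425 to 0.875 m from the base axis. Payload 4.7 kg.
Tool frame: the origin (TCP) lies between the finger pads; the fingertips stand 14 mm ahead of it and the grasp point (between the pads) lies 5 mm behind it; z points along the fingers, y is the line along which they close (so a half turn about z gives the same grasp; the last joint's range is limited). The gripper opens to 85 mm and grips with 20 to 120 N. Pads are 22 mm wide; open, the fingers measure 114 mm over their backs; the gripper's body (76 mm by 85 mm) begins 54 mm behind the grasp point. The pads swing forward as they close: fully open they stand 13 mm farther back than shut.
Start: joints at [0.014, 0.321, -0.07, 1.45, 0.023, 1.371, -0.057], TCP at [0.65, -0, 0.245] pointing down, gripper open.
Joint ranges: [-2.86, 2.86], [-0.3, 2.09], [-1.38, 1.24], [0.06, 2.45], [-1.56, 4.7], [0.09, 2.05], [-2.69, 2.69]. Speed limits (rad/s): [2.57, 2.57, 3.14, 3.14, 3.14, 3.14, 3.14].

INTERFACE

Orientations are given as a 3x3 rotation matrix whose columns are the frame's x, y, z axes.
In Python, from bench import monitor, grab_frame, env gives the robot as it stands. The module is installed in compiled form; this text tells all that it offers.
- The arm moves only by the tool move_arm, never from a script. Its arguments are lists of equal length, an entry for each row: "linear": the shift along the tool's x, y, z in cm, a list of three; "yaw": the turn about the tool's z in degrees. In form: {"linear": [[x, y, z], ...], "yaw": [yaw, ...]}. A call has 1 to 5 rows; each row shifts and turns the commanded pose from where the row before left it, along the tool's axes as they then stand; what a row does not reach is not made up. A row lasts 1/10 s, in which the tool goes at most 50 mm and 8.59 degrees, less where a joint would pass 70% of its speed; a pose out of reach is approached as far as the arm can. A call with a gripper value outside its range is refused whole. "grip" is the opening in per cent of the stroke, from 0 (shut) to 100 (fully open), set as the call begins (left out, the last holds). The fingers move at their own pace and stop on an object; the grip force is fixed at half the most. Time passes only in rows, so rows that do not move let the fingers close. It gives the time, the measured TCP pose, the force and the opening at its end, in the units of the state.
- monitor.sense(): the state, without advancing time (a new reading comes with each control period).
- grab_frame(name): name is "scene" or "side" or "wrist"; returns a dict with "image" (480x640x3 uint8, red, green, blue), "fovy" (degrees; the focal length in pixels is half the picture's height over the tangent of half this angle, whatever the lens; pixels are square), "cx", "cy" (the principal point, pixels), "R" (3x3) and "t" (3): a world point X has camera coordinates R X + t. Camera axes: x right, y down, z forward; pixel columns grow to the right and rows downward; lengths in m; the calibration is good to about 2 mm. A picture is of the moment at which its call begins. There is no depth.
- env.hand_in(): hands the job in, once; it reports no verdict.
The state is a dict: "clock": time; "joints": joint angles; "qvel": joint speeds; "tau": joint torques, N m; "tcp_pos": TCP position; "tool_rot": TCP orientation; "ft_force": force on the tool from outside, world axes, zero at the start; "wrist_torque": the same for the moment, N m; "width": opening from 0.0 (shut) to 1.0 (fully open).
Only numpy, scipy, OpenCV 4.12 (cv2) and the standard library are available. Lean on these libraries where they do the work, as an engineer would, in place of code of your own. Each camera call takes 0.05 s, during which the arm holds its last target. There are 200 camera calls.

## Working session

There is one attempt and no reset: what is moved stays moved. The work goes in short steps, Python scripts to look and compute and a tool call to move; the robot and the scene stay as the last step left them, time stands still between calls to the robot, and variables do not carry over. Pictures are saved under pics/ and viewed, on a budget of 10 in all, crops included, one or two more only if the job needs it, and the job is handed in when it is done.

Besides the shell and the picture viewer there is one more tool, called after "Emit:" as name(argument=value, ...) on one line, values as JSON. move_arm: Moves the arm, as the interface text tells. Its arguments: {"type":"object","properties":{"linear":{"type":"array"},"yaw":{"type":"array"},"grip":{"type":"number"}},"required":["linear","yaw"]}

```bash
mkdir -p pics; python3 - <<'E'
from bench import monitor, grab_frame
import cv2,pickle,numpy as np
s=monitor.sense();print(s['clock'],s['tcp_pos'],np.round(s['tool_rot'],3),s['ft_force'],s['width'])
d={}
for n in("scene","side","wrist"):
    f=grab_frame(n);d[n]=f;cv2.imwrite(f"pics/{n}0.png",f["image"][:,:,::-1]);print(n,f['fovy'],f['cx'],f['cy'],(-f['R'].T@f['t']).round(3))
pickle.dump(d,open('f0.pkl','wb'))
E
```

```text
0.0 [ 6.49493372e-01 -5.57736722e-05  2.44225382e-01] [[-0.     1.    -0.002]
 [ 1.     0.    -0.   ]
 [-0.    -0.002 -1.   ]] [-0.62175663 -0.29195016  0.52583797] 1.0027708313935466
scene 50.421456971018884 329.9672647323398 227.5121846035552 [-0.414 -0.697  0.53 ]
side 47.126311183175346 325.5710935419484 241.38081381162934 [0.286 0.92  0.639]
wrist 71.02754014548594 320.7840253195798 242.3821865361589 [0.651 0.077 0.373]
```

View pics/scene0.png

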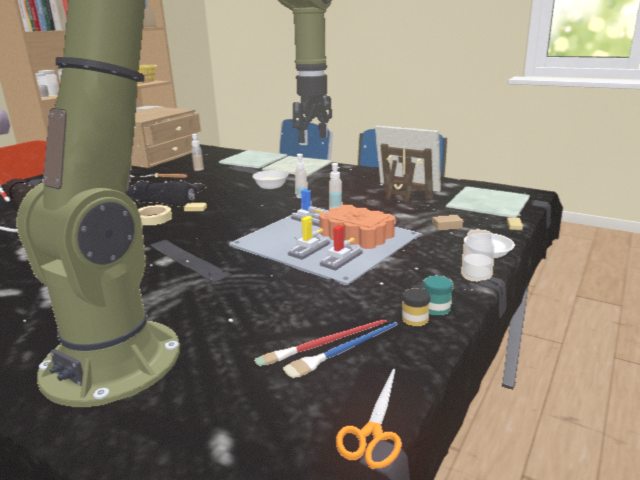

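View pics/side0.png

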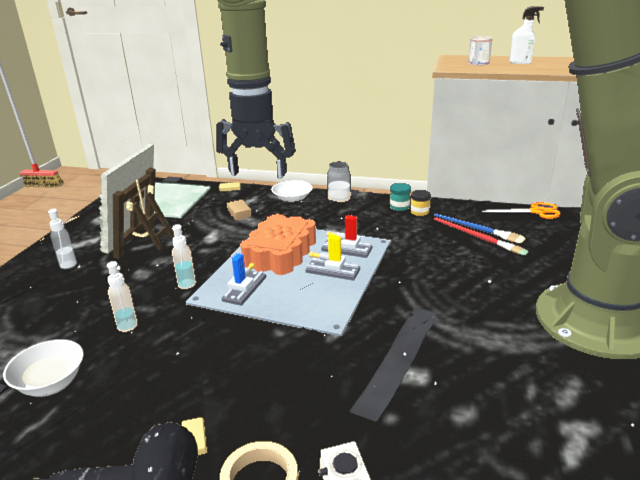

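The scene view shows fins: red (338,237), yellow (307,230), blue (305,202). The side view shows blue (238,268), yellow (334,249) and red (350,228), with the plate corners clear at the right and below.

```bash
cat > h.py <<'E'
import cv2,numpy as np
def ray(f,u,v):
    fl=240/np.tan(np.radians(f['fovy']/2)); c=-f['R'].T@f['t']
    d=f['R'].T@np.array([(u-f['cx'])/fl,(v-f['cy'])/fl,1]); return c,d/np.linalg.norm(d)
def onz(f,u,v,z):
    c,d=ray(f,u,v); return c+d*(z-c[2])/d[2]
def tri(rs):
    A=sum(np.eye(3)-np.outer(d,d) for c,d in rs); b=sum((np.eye(3)-np.outer(d,d))@c for c,d in rs)
    p=np.linalg.solve(A,b); return p,[np.linalg.norm(np.cross(p-c,d))*1e3 for c,d in rs]
def proj(f,X):
    p=f['R']@X+f['t']; fl=240/np.tan(np.radians(f['fovy']/2)); return p[:2]/p[2]*fl+[f['cx'],f['cy']]
def mask(f,col):
    H=cv2.cvtColor(f['image'],cv2.COLOR_RGB2HSV); h,s,v=[H[...,i].astype(int) for i in range(3)]
    m={'red':((h<4)|(h>174))&(s>200)&(v>90),'yellow':(h>24)&(h<34)&(s>200)&(v>120),'blue':(h>102)&(h<125)&(s>170)&(v>90),
       'terra':(h>4)&(h<14)&(s>130)&(v>90)}[col]
    return m.astype(np.uint8)
def blobs(f,col,amin=30):
    n,l,st,c=cv2.connectedComponentsWithStats(mask(f,col))
    return [(tuple(st[i]),c[i].round(1)) for i in range(1,n) if st[i][4]>=amin]
E
python3 - <<'E'
from h import *;import pickle
d=pickle.load(open('f0.pkl','rb'))
for n in d:
    for c in('red','yellow','blue','terra'):
        print(n,c,[(tuple(map(int,s)),list(map(float,q))) for s,q in blobs(d[n],c)])
E
```

```text
scene red []
scene yellow []
scene blue []
scene terra [((0, 140, 47, 45, 1579), [21.8, 160.3])]
side red [((345, 216, 11, 24, 240), [350.2, 227.2])]
side yellow [((328, 235, 13, 26, 287), [334.2, 247.6])]
side blue [((453, 220, 40, 12, 85), [475.4, 226.0]), ((232, 254, 13, 29, 275), [238.3, 267.7])]
side terra [((240, 213, 76, 61, 3155), [278.8, 243.1])]
wrist red []
wrist yellow []
wrist blue [((352, 146, 24, 32, 270), [359.1, 159.5])]
wrist terra []
```

View pics/wrist0.png

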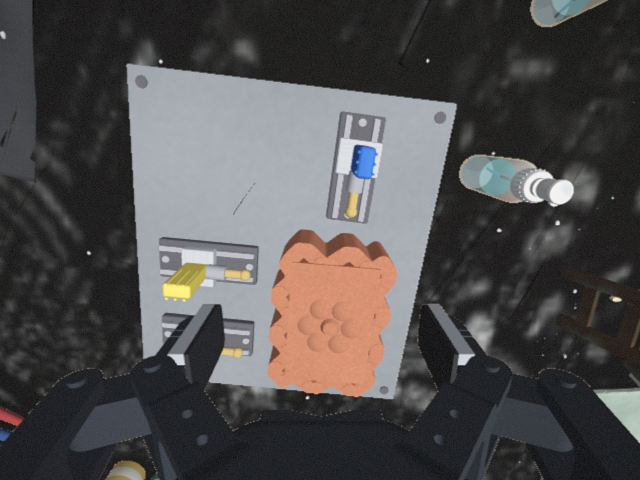

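The wrist view shows the plate corners (128,65), (456,103), (395,398), blue fin top (365,162), yellow fin top (180,285) and the casting (270–395, 232–395). The red fin is hidden behind the left finger.

```bash
python3 - <<'E'
from h import *;import pickle
d=pickle.load(open('f0.pkl','rb'))
def msk(f,c):
    r,g,b=[f['image'][...,i].astype(float) for i in range(3)]
    return {'red':(r>90)&(g<.3*r)&(b<.3*r),'yellow':(r>110)&(g>.7*r)&(b<.45*r),'blue':(b>90)&(r<.45*b)&(g<.65*b)}[c].astype(np.uint8)
win={'scene':dict(red=(338,238),yellow=(307,230),blue=(305,200)),'side':dict(red=(350,228),yellow=(334,248),blue=(238,268)),'wrist':dict(yellow=(185,280),blue=(365,160))}
for c in('red','yellow','blue'):
    rs=[]
    for n in('scene','side'):
        u,v=win[n][c]; m=msk(d[n],c)
        k,l,st,ce=cv2.connectedComponentsWithStats(m)
        i=min((i for i in range(1,k) if st[i][4]>40),key=lambda i:np.hypot(*(ce[i]-[u,v])))
        print(c,n,st[i],ce[i].round(1)); rs.append(ray(d[n],*ce[i]))
    p,e=tri(rs);print(' centroid',p.round(4),np.round(e,1), 'wrist px',proj(d['wrist'],p).round(0))
w=d['wrist']
# plate edges on z=.008 (top face)
g=w['image'].astype(int); sat=g.max(2)-g.min(2)
m=((sat<45)&(g.min(2)>95)).astype(np.uint8)
def edge(pts_rows=None,side=None):pass
L=[];T=[];R=[]
for v in range(90,230,5):
    xs=np.where(m[v,100:480])[0]+100; L.append(onz(w,xs[0],v,.008)[:2]); R.append(onz(w,xs[-1],v,.008)[:2])
for u in range(150,440,8):
    ys=np.where(m[40:140,u])[0]+40; T.append(onz(w,u,ys[0],.008)[:2])
lines={}
for nm,P in(('L',L),('T',T),('R',R)):
    vx,vy,x0,y0=cv2.fitLine(np.array(P,np.float32),cv2.DIST_HUBER,0,.001,.001).ravel()
    lines[nm]=(np.array([vx,vy]),np.array([x0,y0])); print(nm,np.degrees(np.arctan2(vy,vx)),x0,y0)
def X(a,b):
    (d1,p1),(d2,p2)=lines[a],lines[b]; t=np.linalg.solve(np.c_[d1,-d2],p2-p1); return p1+t[0]*d1
tl,tr=X('L','T'),X('R','T'); print('corners',tl,tr,np.linalg.norm(tl-tr))
for u,v in((128,65),(456,103),(395,398),(141,82),(440,117),(384,389)):print(u,v,onz(w,u,v,.008).round(4))
# fin top wrist pts; nose pts
for nm,u,v,z in(('blue nose',351,219,.042),('yel nose',251,274,.042),('red nose',242,353,.042)):print(nm,onz(w,u,v,z).round(4))
E
```

```text
Traceback (most recent call last):
ValueError: min() iterable argument is empty
```

```bash
cat > m.py <<'E'
from h import *;import pickle
d=pickle.load(open('f0.pkl','rb'))
s=d['scene']['image']
for u,v in((338,232),(338,245),(307,230),(306,198),(306,206)):print(u,v,s[v,u])
def msk(f,c):
    r,g,b=[f['image'][...,i].astype(float) for i in range(3)]
    return {'red':(r>90)&(g<.42*r)&(b<.25*r+25)&(g-b<.12*r),'yellow':(r>110)&(g>.7*r)&(b<.5*r),'blue':(b>90)&(r<.5*b)&(g<.7*b)}[c].astype(np.uint8)
win={'scene':dict(red=(338,238),yellow=(307,230),blue=(305,200)),'side':dict(red=(350,228),yellow=(334,248),blue=(238,268))}
for c in('red','yellow','blue'):
    rs=[]
    for n in('scene','side'):
        u,v=win[n][c]; m=msk(d[n],c)
        k,l,st,ce=cv2.connectedComponentsWithStats(m)
        i=min((i for i in range(1,k) if st[i][4]>40),key=lambda i:np.hypot(*(ce[i]-[u,v])),default=0)
        print(c,n,st[i],ce[i].round(1)); rs.append(ray(d[n],*ce[i]))
    p,e=tri(rs);print(' centroid',p.round(4),np.round(e,1), 'wrist px',proj(d['wrist'],p).round(0))
w=d['wrist']
g=w['image'].astype(int); sat=g.max(2)-g.min(2)
m=((sat<45)&(g.min(2)>95)).astype(np.uint8)
L=[];T=[];R=[]
for v in range(90,230,5):
    xs=np.where(m[v,100:460])[0]+100; L.append(onz(w,xs[0],v,.008)[:2]); R.append(onz(w,xs[-1],v,.008)[:2])
for u in range(150,440,8):
    ys=np.where(m[40:140,u])[0]+40; T.append(onz(w,u,ys[0],.008)[:2])
lines={}
for nm,P in(('L',L),('T',T),('R',R)):
    vx,vy,x0,y0=cv2.fitLine(np.array(P,np.float32),cv2.DIST_HUBER,0,.001,.001).ravel()
    lines[nm]=(np.array([vx,vy]),np.array([x0,y0])); print(nm,np.degrees(np.arctan2(vy,vx)),x0,y0)
def X(a,b):
    (d1,p1),(d2,p2)=lines[a],lines[b]; t=np.linalg.solve(np.c_[d1,-d2],p2-p1); return p1+t[0]*d1
tl,tr=X('L','T'),X('R','T'); print('corners',tl,tr,np.linalg.norm(tl-tr))
for u,v in((128,65),(456,103),(395,398),(141,82),(440,117),(384,389)):print(u,v,onz(w,u,v,.008).round(4))
for nm,u,v,z in(('blue nose',351,219,.042),('yel nose',251,274,.042),('red nose',242,353,.042)):print(nm,onz(w,u,v,z).round(4))
E
python3 m.py
```

```text
338 232 [197  67  63]
338 245 [188  68  64]
307 230 [213 195  62]
306 198 [ 76 115 198]
306 206 [ 78 120 203]
red scene [334 225  10  25 200] [338.2 237. ]
red side [344 215  13  25 270] [350.3 226.7]
 centroid [ 0.4989 -0.156   0.0685] [0.5 0.5] wrist px [180. 363.]
yellow scene [301 216  11  25 210] [306.6 227.6]
yellow side [327 232  14  29 331] [334.  246.7]
 centroid [ 0.5147 -0.06    0.068 ] [0.2 0.2] wrist px [184. 281.]
blue scene [301 190  10  20 156] [305.4 198.8]
blue side [232 254  14  29 301] [238.3 267.7]
 centroid [0.6842 0.0565 0.0685] [1. 1.] wrist px [359. 160.]
L 83.676 0.45007864 0.053476024
T -6.5668793 0.6236355 0.12569278
R 83.933914 0.78019965 0.046479564
corners [0.4601676  0.14451091] [0.7866237  0.10692987] 0.32861215
128 65 [0.4616 0.1428 0.008 ]
456 103 [0.7861 0.1081 0.008 ]
395 398 [ 0.7491 -0.2576  0.008 ]
141 82 [0.4719 0.1276 0.008 ]
440 117 [0.7714 0.0949 0.008 ]
384 389 [ 0.7336 -0.2429  0.008 ]
blue nose [ 0.6806 -0.0035  0.042 ]
yel nose [ 0.5756 -0.0637  0.042 ]
red nose [ 0.5589 -0.1626  0.042 ]
```

Emit:
move_arm(linear=[[-3.1,-3,0],[-3.1,-3,0],[-3.1,-3,0],[-3.1,-3,0],[-3.2,-3,0]], yaw=[0,0,0,0,0])

```text
clock: 0.65
tcp_pos: [0.4985, -0.1569, 0.2451]
tool_rot: [[-0.0, 1.0, -0.0], [1.0, 0.0, 0.0], [0.0, -0.0, -1.0]]
ft_force: [0.5, 0.1, -0.6]
width: 0.998
```

Emit:
move_arm(linear=[[0,0,0],[0,0,0],[0,0,0],[0,0,0],[0,0,0]], yaw=[-8.4,-8.4,-8.4,-8.4,-8.4])

```text
clock: 1.15
tcp_pos: [0.4998, -0.156, 0.2451]
tool_rot: [[-0.674, 0.739, -0.0], [0.739, 0.674, 0.0], [0.0, -0.0, -1.0]]
ft_force: [0.4, -0.1, 0.6]
width: 0.995
```

Emit:
move_arm(linear=[[0,0,1],[0,0,1],[0,0,1],[0,0,1],[0,0,0]], yaw=[-8.4,-8.4,-8.4,-8.4,-8.1])

```text
clock: 1.65
tcp_pos: [0.4988, -0.1557, 0.2034]
tool_rot: [[-0.995, 0.104, -0.003], [0.104, 0.995, 0.001], [0.003, 0.0, -1.0]]
ft_force: [0.1, -0.8, -0.4]
width: 0.998
```

```bash
python3 - <<'E'
from bench import monitor, grab_frame
import cv2,pickle,numpy as np
for n in("wrist",):
    f=grab_frame(n);cv2.imwrite(f"pics/{n}1.png",f["image"][:,:,::-1]);pickle.dump(f,open('w1.pkl','wb'))
s=monitor.sense();print(s['clock'],s['tcp_pos'],np.round(s['tool_rot'],3),s['ft_force'],s['width'],s['joints'])
E
```

```text
1.7 [ 0.49925219 -0.15582547  0.20416321] [[-0.995  0.099 -0.002]
 [ 0.099  0.995  0.001]
 [ 0.002  0.    -1.   ]] [ 0.79658032 -0.0538052   0.26629577] 1.0036129893749244 [ 2.60108599e-01  8.04831441e-02 -8.81579403e-03  1.81912606e+00
  7.83746800e-04  1.24417657e+00  1.72288925e+00]
```

View pics/wrist1.png

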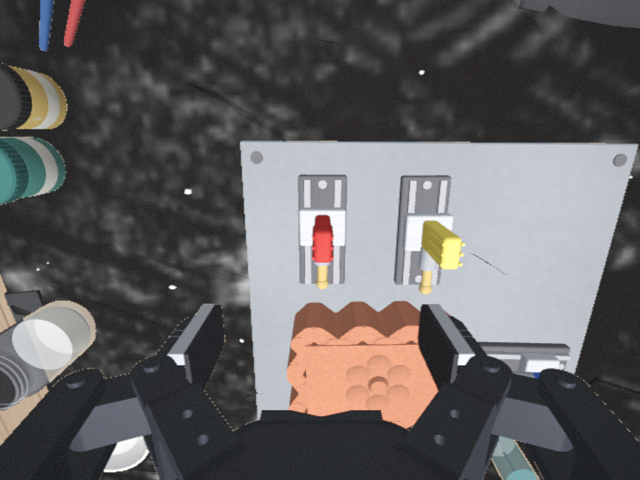

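The picture shows the red fin top at (322,257), with its rail (300–346, 176–284), clear of casting edge rows 300–320. The yellow rail is at (395–450, 178–285) and slightly turned. The blue rail is at (475–570, 343+).

```bash
python3 - <<'E'
from h import *;import pickle
f=pickle.load(open('w1.pkl','rb'));w0=pickle.load(open('f0.pkl','rb'))['wrist'];sd=pickle.load(open('f0.pkl','rb'))['side']
def ang(f,a,b,z):
    p,q=onz(f,*a,z),onz(f,*b,z);return np.degrees(np.arctan2(*(q-p)[1::-1])).round(2)
for z in(.008,.018):
  print('red',ang(f,(299,178),(300,283),z),ang(f,(346,178),(345,283),z),'yel',ang(f,(402,178),(395,284),z),ang(f,(450,178),(440,280),z),
  'yel w0',ang(w0,(160,238),(258,246),z),ang(w0,(160,276),(256,284),z),'blue w0',ang(w0,(342,113),(328,219),z),ang(w0,(384,117),(370,222),z))
print('plate top',ang(f,(242,143),(636,144),.008))
for n,F,a in(('red',f,'red'),('yellow',f,'yellow'),('blue',w0,'blue')):
    im=F['image'].astype(float);r,g,b=im[...,0],im[...,1],im[...,2]
    m={'red':(r>100)&(g<.4*r)&(b<.4*r),'yellow':(r>120)&(g>.75*r)&(b<.5*r),'blue':(b>90)&(r<.5*b)&(g<.7*b)}[a].astype(np.uint8)
    k,l,st,c=cv2.connectedComponentsWithStats(m);i=[j for j in range(1,k) if st[j][4]>150]
    for j in i:
        q=np.argwhere(l==j)[:,::-1]; h=cv2.convexHull(q.astype(np.float32)).reshape(-1,2); h=cv2.approxPolyDP(h,2,True).reshape(-1,2)
        print(n,st[j],c[j].round(1),[tuple(map(int,x)) for x in h])
        print('   z.094',[tuple(onz(F,*x,.094)[:2].round(4)) for x in h])
for nm,F,u,v,z in(('red nose',f,322,288,.042),('yel nose',f,426,293,.042),('blue nose',w0,351,220,.042)):print(nm,onz(F,u,v,z).round(4))
print('cast edge under red/yel top',[onz(f,u,v,.058)[:2].round(4) for u,v in((300,335),(322,345),(345,340),(402,345),(420,335))])
print('cast edge foot',[onz(f,u,v,.008)[:2].round(4) for u,v in((300,312),(322,302),(402,302),(420,308))])
print('blue side cast top',[onz(w0,u,v,.058)[:2].round(4) for u,v in((300,262),(345,262),(375,262),(395,272))],'foot',[onz(w0,u,v,.008)[:2].round(4) for u,v in((306,231),(345,235),(376,240))])
print('bottle',onz(sd,185,287,0).round(3))
E
```

```text
red -6.55 -5.24 yel -5.65 -5.05 yel w0 -4.91 -5.19 blue w0 -96.98 -94.88
red -6.55 -5.24 yel -5.65 -5.05 yel w0 -4.91 -5.19 blue w0 -96.98 -94.88
plate top 83.88
red [313 216  20  46 567] [321.7 235.8] [(327, 261), (317, 261), (313, 257), (314, 227), (318, 216), (328, 217), (331, 230), (331, 258)]
   z.094 [(np.float64(0.513), np.float64(-0.1527)), (np.float64(0.5122), np.float64(-0.1602)), (np.float64(0.5086), np.float64(-0.1629)), (np.float64(0.4855), np.float64(-0.1595)), (np.float64(0.4776), np.float64(-0.1557)), (np.float64(0.4791), np.float64(-0.1486)), (np.float64(0.489), np.float64(-0.1473)), (np.float64(0.5109), np.float64(-0.1494))]
yellow [423 221  37  46 804] [435.7 239.4] [(440, 266), (423, 247), (425, 222), (436, 222), (459, 238)]
   z.094 [(np.float64(0.526), np.float64(-0.0675)), (np.float64(0.5093), np.float64(-0.0802)), (np.float64(0.4902), np.float64(-0.0784)), (np.float64(0.491), np.float64(-0.0704)), (np.float64(0.5051), np.float64(-0.0535))]
blue [352 145  25  34 650] [363.3 161.3] [(373, 148), (376, 153), (373, 174), (368, 178), (357, 176), (352, 170), (355, 14
[... 240 characters left out ...]
, np.float64(0.0503)), (np.float64(0.6776), np.float64(0.0691))]
red nose [ 0.5592 -0.161   0.042 ]
yel nose [ 0.5748 -0.0631  0.042 ]
blue nose [ 0.6807 -0.0045  0.042 ]
cast edge under red/yel top [array([ 0.5976, -0.1858]), array([ 0.6106, -0.1664]), array([ 0.6074, -0.1443]), array([ 0.6185, -0.091 ]), array([ 0.6094, -0.0739])]
cast edge foot [array([ 0.601 , -0.1892]), array([ 0.5915, -0.1643]), array([ 0.6005, -0.0789]), array([ 0.6097, -0.0598])]
blue side cast top [array([ 0.6292, -0.0439]), array([ 0.6744, -0.0438]), array([ 0.7044, -0.0438]), array([ 0.7252, -0.0546])] foot [array([ 0.6333, -0.0257]), array([ 0.6774, -0.0304]), array([ 0.7128, -0.0363])]
bottle [0.814 0.049 0.   ]
```

Emit:
move_arm(linear=[[0,0,2.5],[0,0,3.5],[0,0,3.5],[0,0,2.5],[0,0,1.4]], yaw=[0,0,0,0,0])

```text
clock: 2.2
tcp_pos: [0.4986, -0.1557, 0.069]
tool_rot: [[-0.994, 0.112, -0.003], [0.112, 0.994, 0.001], [0.003, 0.0, -1.0]]
ft_force: [1.0, -0.1, 0.3]
width: 1.005
```

Emit:
move_arm(linear=[[0,0,0],[0,0,0],[0,0,0],[0,0,0],[0,0,0]], yaw=[0,0,0,0,0], grip=0)

```text
clock: 2.7
tcp_pos: [0.501, -0.1546, 0.0726]
tool_rot: [[-0.994, 0.11, 0.002], [0.11, 0.994, 0.002], [-0.002, 0.002, -1.0]]
ft_force: [-4.1, -7.1, 12.8]
width: 0.156
```

Emit:
move_arm(linear=[[0,0,0],[0,0,0],[0,0,0],[0,0,0],[0,0,0]], yaw=[0,0,0,0,0])

```text
clock: 3.2
tcp_pos: [0.501, -0.1548, 0.0726]
tool_rot: [[-0.994, 0.109, 0.002], [0.109, 0.994, 0.001], [-0.002, 0.001, -1.0]]
ft_force: [-0.1, 4.4, 5.6]
width: 0.153
```

Emit:
move_arm(linear=[[-0.4,0,-0.05],[-0.4,0,-0.05],[-0.4,0,0],[-0.4,0,0],[-0.3,0,0]], yaw=[0,0,0,0,0])

```text
clock: 3.7
tcp_pos: [0.5184, -0.1566, 0.0727]
tool_rot: [[-0.994, 0.109, -0.002], [0.109, 0.994, 0.002], [0.002, 0.002, -1.0]]
ft_force: [-4.4, 4.9, 4.0]
width: 0.155
```

Emit:
move_arm(linear=[[-0.1,0,0],[-0.1,0,0],[-0.1,0,0],[-0.1,0,0],[-0.1,0,0]], yaw=[0,0,0,0,0])

```text
clock: 4.2
tcp_pos: [0.5233, -0.1572, 0.0726]
tool_rot: [[-0.994, 0.109, -0.002], [0.109, 0.994, 0.002], [0.002, 0.002, -1.0]]
ft_force: [-3.2, 3.6, 4.4]
width: 0.151
```

Emit:
move_arm(linear=[[-0.08,0,0],[-0.08,0,0],[-0.08,0,0],[-0.08,0,0],[-0.06,0,0]], yaw=[0,0,0,0,0])

```text
clock: 4.7
tcp_pos: [0.5271, -0.1576, 0.0727]
tool_rot: [[-0.994, 0.109, -0.002], [0.109, 0.994, 0.002], [0.002, 0.002, -1.0]]
ft_force: [-3.8, 5.2, 4.2]
width: 0.151
```

Emit:
move_arm(linear=[[-0.05,0,0],[-0.05,0,0],[-0.05,0,0],[-0.05,0,0],[-0.05,0,0]], yaw=[0,0,0,0,0])

```text
clock: 5.2
tcp_pos: [0.5295, -0.1579, 0.0727]
tool_rot: [[-0.994, 0.109, -0.002], [0.109, 0.994, 0.002], [0.002, 0.002, -1.0]]
ft_force: [-4.3, 4.1, 4.3]
width: 0.155
```

Emit:
move_arm(linear=[[-0.05,0,0],[-0.05,0,0],[-0.05,0,0],[-0.05,0,0],[-0.05,0,0]], yaw=[0,0,0,0,0])

```text
clock: 5.7
tcp_pos: [0.532, -0.1581, 0.0727]
tool_rot: [[-0.994, 0.109, -0.002], [0.109, 0.994, 0.002], [0.002, 0.002, -1.0]]
ft_force: [-3.4, 4.4, 4.3]
width: 0.157
```

Emit:
move_arm(linear=[[-0.05,0,0],[-0.05,0,0],[-0.05,0,0],[-0.05,0,0],[-0.05,0,0]], yaw=[0,0,0,0,0])

```text
clock: 6.2
tcp_pos: [0.5341, -0.1583, 0.0727]
tool_rot: [[-0.994, 0.109, -0.002], [0.109, 0.994, 0.002], [0.003, 0.002, -1.0]]
ft_force: [-5.2, 5.6, 6.0]
width: 0.155
```

Emit:
move_arm(linear=[[-0.04,0,0],[-0.04,0,0],[-0.04,0,0]], yaw=[0,0,0])

```text
clock: 6.5
tcp_pos: [0.5348, -0.1584, 0.0726]
tool_rot: [[-0.994, 0.109, -0.004], [0.109, 0.994, 0.002], [0.004, 0.002, -1.0]]
ft_force: [-7.0, 4.2, 7.2]
width: 0.153
```

Emit:
move_arm(linear=[[-0.04,0,0],[-0.04,0,0],[-0.03,0,0],[0,0,0]], yaw=[0,0,0,0])

```text
clock: 6.9
tcp_pos: [0.5354, -0.1585, 0.0727]
tool_rot: [[-0.994, 0.109, -0.005], [0.109, 0.994, 0.002], [0.005, 0.002, -1.0]]
ft_force: [-8.3, 5.6, 8.1]
width: 0.156
```

Emit:
move_arm(linear=[[0.06,0,-0.1],[0.06,0,-0.1],[0.04,0,0]], yaw=[0,0,0])

```text
clock: 7.2
tcp_pos: [0.5349, -0.1584, 0.0728]
tool_rot: [[-0.994, 0.109, -0.002], [0.109, 0.994, 0.002], [0.002, 0.002, -1.0]]
ft_force: [1.7, 5.2, -11.3]
width: 0.158
```

Emit:
move_arm(linear=[[0,0,0],[0,0,0],[0,0,0],[0,0,0],[0,0,0]], yaw=[0,0,0,0,0], grip=100)

```text
clock: 7.7
tcp_pos: [0.5362, -0.1605, 0.0749]
tool_rot: [[-0.994, 0.11, 0.001], [0.11, 0.994, -0.001], [-0.001, -0.0, -1.0]]
ft_force: [0.1, 0.4, -0.4]
width: 0.981
```

Emit:
move_arm(linear=[[0,0,-2],[0,0,-4],[0,0,-4],[0,0,-3],[0,0,0]], yaw=[0,0,0,0,0])

```text
clock: 8.2
tcp_pos: [0.5387, -0.1609, 0.21]
tool_rot: [[-0.994, 0.11, 0.01], [0.11, 0.994, -0.003], [-0.01, -0.002, -1.0]]
ft_force: [-0.4, 0.0, -0.3]
width: 1.0
```

```bash
python3 - <<'E'
from bench import monitor, grab_frame
import cv2,pickle,numpy as np
for n in("wrist","side"):
    f=grab_frame(n);cv2.imwrite(f"pics/{n}2.png",f["image"][:,:,::-1]);pickle.dump(f,open(n[0]+'2.pkl','wb'))
s=monitor.sense();print(s['clock'],s['tcp_pos'],s['ft_force'],s['width'])
E
```

```text
8.3 [ 0.5361793  -0.16022128  0.20518572] [-0.48106351  1.06045921 -1.28512039] 0.999361531364955
```

View pics/wrist2.png

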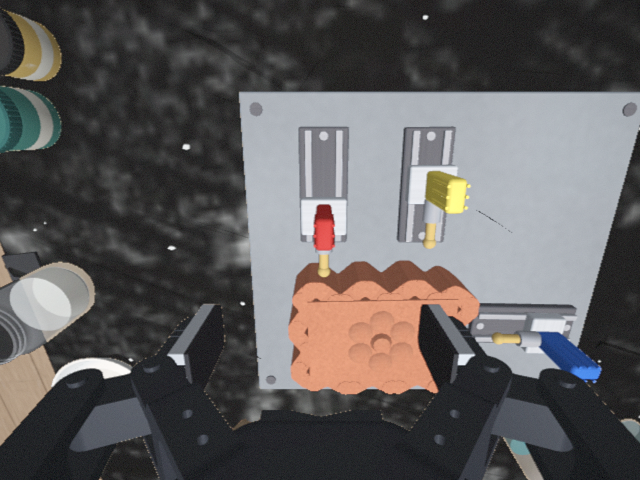

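The red nose (323,272) is at the casting edge. While I unloaded, the force changed sign (+1.7 N), so the red tip may have eased to about 2.5 N. I'll regrip it and set it again before going on.

Emit:
move_arm(linear=[[0,0.17,2.5],[0,0,3.5],[0,0,3.5],[0,0,2.5],[0,0,1.1]], yaw=[0,0,0,0,0])

```text
clock: 8.8
tcp_pos: [0.5328, -0.1575, 0.069]
tool_rot: [[-0.994, 0.11, -0.007], [0.11, 0.994, 0.002], [0.007, 0.001, -1.0]]
ft_force: [-0.1, 0.6, -0.4]
width: 1.002
```

Emit:
move_arm(linear=[[0,0,0],[0,0,0],[0,0,0],[0,0,0],[0,0,0]], yaw=[0,0,0,0,0], grip=0)

```text
clock: 9.3
tcp_pos: [0.5367, -0.1586, 0.0745]
tool_rot: [[-0.994, 0.11, 0.002], [0.11, 0.994, -0.001], [-0.002, -0.0, -1.0]]
ft_force: [-2.2, 0.3, 9.2]
width: 0.153
```

Emit:
move_arm(linear=[[0,0,0],[0,0,0]], yaw=[0,0])

```text
clock: 9.5
tcp_pos: [0.5367, -0.1586, 0.0745]
tool_rot: [[-0.994, 0.11, 0.002], [0.11, 0.994, -0.001], [-0.002, -0.0, -1.0]]
ft_force: [-1.5, -0.7, 6.4]
width: 0.157
```

Emit:
move_arm(linear=[[-0.04,0,0],[-0.04,0,0],[-0.04,0,0],[0,0,0]], yaw=[0,0,0,0])

```text
clock: 9.9
tcp_pos: [0.5366, -0.1586, 0.0745]
tool_rot: [[-0.994, 0.11, -0.001], [0.11, 0.994, -0.0], [0.001, -0.0, -1.0]]
ft_force: [-5.1, 0.9, 8.6]
width: 0.157
```

Emit:
move_arm(linear=[[-0.04,0,0],[-0.04,0,0],[-0.03,0,0],[0,0,0]], yaw=[0,0,0,0])

```text
clock: 10.3
tcp_pos: [0.537, -0.1586, 0.0745]
tool_rot: [[-0.994, 0.11, -0.003], [0.11, 0.994, 0.0], [0.003, -0.0, -1.0]]
ft_force: [-7.6, 1.5, 12.4]
width: 0.151
```

Emit:
move_arm(linear=[[-0.04,0,0],[-0.04,0,0],[0,0,0]], yaw=[0,0,0])

```text
clock: 10.6
tcp_pos: [0.5374, -0.1587, 0.0745]
tool_rot: [[-0.994, 0.11, -0.003], [0.11, 0.994, 0.0], [0.003, -0.0, -1.0]]
ft_force: [-8.4, 2.0, 11.8]
width: 0.154
```

Emit:
move_arm(linear=[[-0.04,0,0],[0,0,0],[0.04,0,0],[0.04,0,0],[0,0,0]], yaw=[0,0,0,0,0])

```text
clock: 11.1
tcp_pos: [0.5376, -0.1587, 0.0745]
tool_rot: [[-0.994, 0.11, -0.002], [0.11, 0.994, 0.0], [0.002, -0.0, -1.0]]
ft_force: [-6.6, 0.9, 10.2]
width: 0.16
```

Emit:
move_arm(linear=[[0,0,0],[0,0,0],[0,0,0],[0,0,0],[0,0,0]], yaw=[0,0,0,0,0], grip=100)

```text
clock: 11.6
tcp_pos: [0.5387, -0.1585, 0.0731]
tool_rot: [[-0.994, 0.11, -0.0], [0.11, 0.994, 0.0], [0.0, 0.0, -1.0]]
ft_force: [0.1, 0.4, -0.2]
width: 0.979
```

Emit:
move_arm(linear=[[0,0,-2],[0,0,-4],[0,0,-4],[0,0,-3],[0,0,0]], yaw=[0,0,0,0,0])

```text
clock: 12.1
tcp_pos: [0.5416, -0.1593, 0.2087]
tool_rot: [[-0.994, 0.11, 0.009], [0.11, 0.994, -0.002], [-0.009, -0.001, -1.0]]
ft_force: [1.1, -0.0, -0.5]
width: 1.0
```

```bash
python3 - <<'E'
from bench import monitor, grab_frame
from h import *
import cv2,pickle,numpy as np
for n in("wrist","side"):
    f=grab_frame(n);cv2.imwrite(f"pics/{n}3.png",f["image"][:,:,::-1]);pickle.dump(f,open(n[0]+'3.pkl','wb'))
s=monitor.sense();print(s['clock'],s['tcp_pos'],np.round(s['tool_rot'],3),s['ft_force'],s['width'])
w=pickle.load(open('w2.pkl','rb'))
print('yel nose',onz(w,429,248,.042),'rail',[onz(w,u,v,.016)[:2].round(4) for u,v in((406,127),(399,241),(455,127),(441,240))])
print('red nose',onz(w,323,275,.042))
im=w['image'].astype(float);r,g,b=im[...,0],im[...,1],im[...,2]
m=((r>120)&(g>.75*r)&(b<.5*r)).astype(np.uint8);top=((r>215)&(g>.75*r)&(b<.5*r)).astype(np.uint8)
for mm in(m,top):
    k,l,st,c=cv2.connectedComponentsWithStats(mm)
    for j in range(1,k):
        if st[j][4]>60:print(st[j],c[j].round(1),onz(w,*c[j],.094).round(4))
a=w['image'][175:212:6,428:468:6];print(a[...,0])
E
```

```text
12.2 [ 0.53900483 -0.15865863  0.20391769] [[-0.994  0.11   0.002]
 [ 0.11   0.994 -0.   ]
 [-0.002 -0.    -1.   ]] [-0.903769    0.9200053   0.33903905] 0.9989842776377411
yel nose [ 0.57480715 -0.06391516  0.042     ] rail [array([ 0.4658, -0.0757]), array([ 0.5739, -0.0861]), array([ 0.4707, -0.0315]), array([ 0.5775, -0.0441])]
red nose [ 0.59117197 -0.16512425  0.042     ]
[426 172  40  40 800] [439.7 188. ] [ 0.5094 -0.0712  0.094 ]
[[128 139 151 154 174 179 177]
 [128 137 145 135 229 238 239]
 [129 131 129 146 255 255 255]
 [124 129 140 137 255 255 255]
 [136 144 127 173 255 255 238]
 [161 194 132 189 255 255 196]
 [172 206 181 213 255 255 179]]
```

Emit:
move_arm(linear=[[0.8,2.4,0],[0.9,2.4,0],[0.9,2.4,0],[0.8,2.5,0],[0,0,0]], yaw=[0,0,0,0,0])

```text
clock: 12.7
tcp_pos: [0.5141, -0.0539, 0.2015]
tool_rot: [[-0.995, 0.104, -0.003], [0.104, 0.995, 0.002], [0.004, 0.002, -1.0]]
ft_force: [0.2, -0.1, 0.4]
width: 1.002
```

Emit:
move_arm(linear=[[0,0,2],[0,0,3],[0,0,0],[0,0,0]], yaw=[0,0,0,0])

```text
clock: 13.1
tcp_pos: [0.5147, -0.0589, 0.1524]
tool_rot: [[-0.994, 0.11, -0.003], [0.11, 0.994, 0.0], [0.003, -0.0, -1.0]]
ft_force: [0.4, -0.2, 0.0]
width: 1.0
```

```bash
python3 - <<'E'
from bench import monitor, grab_frame
from h import *
import cv2,pickle,numpy as np
for n in("wrist",):
    f=grab_frame(n);cv2.imwrite(f"pics/{n}4.png",f["image"][:,:,::-1]);pickle.dump(f,open(n[0]+'4.pkl','wb'))
s=monitor.sense();print(s['clock'],s['tcp_pos'],np.round(s['tool_rot'],3))
E
```

```text
13.15 [ 0.51568828 -0.05887927  0.15357828] [[-0.994  0.11  -0.   ]
 [ 0.11   0.994 -0.   ]
 [ 0.    -0.    -1.   ]]
```

View pics/wrist4.png

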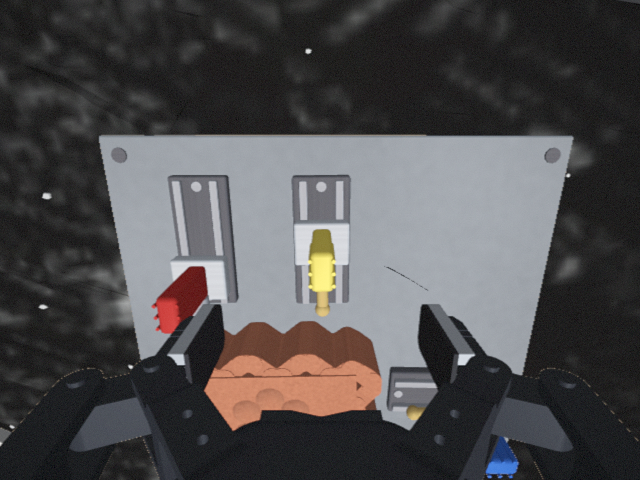

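Yellow's fin is centred between the fingers (column 321), its rail runs vertical in the picture, and the nose at (322,312) is clear of the casting.

Emit:
move_arm(linear=[[0,0,2],[0,0,3],[0,0,2],[0,0,1],[0,0,0]], yaw=[0,0,0,0,0])

```text
clock: 13.65
tcp_pos: [0.5153, -0.0586, 0.0731]
tool_rot: [[-0.994, 0.11, -0.001], [0.11, 0.994, 0.0], [0.001, -0.0, -1.0]]
ft_force: [-0.1, 0.6, 0.2]
width: 1.002
```

Emit:
move_arm(linear=[[0,0,0],[0,0,0],[0,0,0],[0,0,0],[0,0,0]], yaw=[0,0,0,0,0], grip=0)

```text
clock: 14.15
tcp_pos: [0.5158, -0.0586, 0.0738]
tool_rot: [[-0.994, 0.11, 0.001], [0.11, 0.994, -0.0], [-0.001, -0.0, -1.0]]
ft_force: [-3.4, -0.0, 10.2]
width: 0.155
```

Emit:
move_arm(linear=[[0,0,0],[0,0,0]], yaw=[0,0])

```text
clock: 14.35
tcp_pos: [0.5158, -0.0586, 0.0739]
tool_rot: [[-0.994, 0.109, 0.001], [0.109, 0.994, -0.0], [-0.001, -0.0, -1.0]]
ft_force: [-1.0, -0.6, 4.5]
width: 0.154
```

```bash
python3 - <<'E'
from h import *;import pickle
w=pickle.load(open('w4.pkl','rb'));a=pickle.load(open('w2.pkl','rb'))
print(onz(w,322,315,.042),[onz(w,u,v,.008)[:2].round(4) for u,v in((308,322),(322,328),(335,335))],[onz(w,u,v,.058)[:2].round(4) for u,v in((308,354),(322,363),(335,363))])
print(onz(a,429,248,.042),[onz(a,u,v,.008)[:2].round(4) for u,v in((405,262),(430,272),(445,266))],[onz(a,u,v,.058)[:2].round(4) for u,v in((405,290),(425,300))])
E
```

```text
[ 0.57477619 -0.06490467  0.042     ] [array([ 0.5999, -0.0805]), array([ 0.6076, -0.0684]), array([ 0.6163, -0.0571])] [array([ 0.5985, -0.0786]), array([ 0.6079, -0.0686]), array([ 0.6091, -0.0585])]
[ 0.57480715 -0.06391516  0.042     ] [array([ 0.6008, -0.0791]), array([ 0.6151, -0.053 ]), array([ 0.61  , -0.0371])] [array([ 0.6074, -0.0911]), array([ 0.6197, -0.0729])]
```

Emit:
move_arm(linear=[[-0.4,0,0],[-0.4,0,0],[-0.4,0,0],[-0.3,0,0],[-0.2,0,0]], yaw=[0,0,0,0,0])

```text
clock: 14.85
tcp_pos: [0.5321, -0.0602, 0.0739]
tool_rot: [[-0.994, 0.109, -0.001], [0.109, 0.994, -0.0], [0.001, -0.0, -1.0]]
ft_force: [-3.7, 0.4, 7.5]
width: 0.159
```

Emit:
move_arm(linear=[[-0.1,0,0],[-0.08,0,0],[-0.06,0,0],[-0.06,0,0],[-0.06,0,0]], yaw=[0,0,0,0,0])

```text
clock: 15.35
tcp_pos: [0.5355, -0.0605, 0.0738]
tool_rot: [[-0.994, 0.109, -0.001], [0.109, 0.994, -0.0], [0.001, -0.0, -1.0]]
ft_force: [-4.0, 0.1, 6.8]
width: 0.154
```

Emit:
move_arm(linear=[[-0.06,0,0],[-0.06,0,0],[-0.05,0,0],[-0.05,0,0],[-0.05,0,0]], yaw=[0,0,0,0,0])

```text
clock: 15.85
tcp_pos: [0.5382, -0.0609, 0.0739]
tool_rot: [[-0.994, 0.109, -0.001], [0.109, 0.994, -0.0], [0.001, -0.0, -1.0]]
ft_force: [-3.5, 0.3, 6.5]
width: 0.152
```

Emit:
move_arm(linear=[[-0.05,0,0],[-0.05,0,0],[-0.05,0,0],[-0.05,0,0],[-0.05,0,0]], yaw=[0,0,0,0,0])

```text
clock: 16.35
tcp_pos: [0.5407, -0.0611, 0.0739]
tool_rot: [[-0.994, 0.109, -0.001], [0.109, 0.994, -0.0], [0.001, -0.0, -1.0]]
ft_force: [-4.3, 0.7, 6.4]
width: 0.159
```

Emit:
move_arm(linear=[[-0.05,0,0],[-0.05,0,0],[-0.05,0,0],[-0.05,0,0],[-0.05,0,0]], yaw=[0,0,0,0,0])

```text
clock: 16.85
tcp_pos: [0.5432, -0.0614, 0.0739]
tool_rot: [[-0.994, 0.109, -0.001], [0.109, 0.994, -0.0], [0.001, -0.0, -1.0]]
ft_force: [-4.7, 0.4, 6.9]
width: 0.156
```

Emit:
move_arm(linear=[[-0.05,0,0],[-0.05,0,0],[-0.05,0,0],[-0.05,0,0],[-0.05,0,0]], yaw=[0,0,0,0,0])

```text
clock: 17.35
tcp_pos: [0.5452, -0.0615, 0.0739]
tool_rot: [[-0.994, 0.109, -0.002], [0.109, 0.994, 0.0], [0.002, -0.0, -1.0]]
ft_force: [-5.5, -0.7, 9.3]
width: 0.156
```

Emit:
move_arm(linear=[[-0.04,0,0],[-0.04,0,0],[-0.04,0,0],[0,0,0]], yaw=[0,0,0,0])

```text
clock: 17.75
tcp_pos: [0.5459, -0.0616, 0.0738]
tool_rot: [[-0.994, 0.109, -0.003], [0.109, 0.994, 0.0], [0.003, -0.0, -1.0]]
ft_force: [-7.7, 0.5, 9.6]
width: 0.153
```

Emit:
move_arm(linear=[[-0.03,0,0],[-0.03,0,0],[0,0,0],[0,0,0]], yaw=[0,0,0,0])

```text
clock: 18.15
tcp_pos: [0.5462, -0.0617, 0.0739]
tool_rot: [[-0.994, 0.109, -0.004], [0.109, 0.994, 0.0], [0.004, -0.0, -1.0]]
ft_force: [-7.1, 1.1, 9.3]
width: 0.157
```

Emit:
move_arm(linear=[[-0.04,0,0],[0,0,0]], yaw=[0,0])

```text
clock: 18.35
tcp_pos: [0.5465, -0.0616, 0.0739]
tool_rot: [[-0.994, 0.109, -0.004], [0.109, 0.994, 0.0], [0.004, -0.0, -1.0]]
ft_force: [-7.9, 0.8, 11.2]
width: 0.156
```

Emit:
move_arm(linear=[[0.04,0,0],[0.04,0,0],[0,0,0]], yaw=[0,0,0])

```text
clock: 18.65
tcp_pos: [0.5465, -0.0617, 0.0739]
tool_rot: [[-0.994, 0.109, -0.002], [0.109, 0.994, 0.0], [0.002, -0.0, -1.0]]
ft_force: [-6.0, -0.5, 9.3]
width: 0.154
```

Emit:
move_arm(linear=[[0,0,0],[0,0,0],[0,0,0],[0,0,0],[0,0,0]], yaw=[0,0,0,0,0], grip=100)

```text
clock: 19.15
tcp_pos: [0.5475, -0.062, 0.0732]
tool_rot: [[-0.994, 0.11, -0.0], [0.11, 0.994, 0.0], [0.0, 0.0, -1.0]]
ft_force: [0.2, -0.6, 0.0]
width: 0.984
```

Emit:
move_arm(linear=[[0,0,-2],[0,0,-4],[0,0,-4],[0,0,-3],[0,0,0]], yaw=[0,0,0,0,0])

```text
clock: 19.65
tcp_pos: [0.5505, -0.0622, 0.2087]
tool_rot: [[-0.994, 0.11, 0.01], [0.11, 0.994, -0.001], [-0.01, 0.0, -1.0]]
ft_force: [0.4, 0.2, -0.3]
width: 1.004
```

Emit:
move_arm(linear=[[0,0,0],[0,0,0],[0,0,0],[0,0,0],[0,0,0]], yaw=[8.4,8.4,8.4,8.4,8.4])

```text
clock: 20.15
tcp_pos: [0.5471, -0.062, 0.2024]
tool_rot: [[-0.661, 0.751, -0.001], [0.751, 0.661, 0.0], [0.001, -0.001, -1.0]]
ft_force: [0.2, 0.3, 0.8]
width: 1.002
```

Emit:
move_arm(linear=[[0,0,0],[0,0,0],[0,0,0],[0,0,0],[0,0,0]], yaw=[8.5,8.5,8.5,8.5,8.5])

```text
clock: 20.65
tcp_pos: [0.5471, -0.0619, 0.2024]
tool_rot: [[0.02, 1.0, -0.001], [1.0, -0.02, 0.0], [0.0, -0.001, -1.0]]
ft_force: [-0.4, 0.2, -0.8]
width: 0.999
```

Emit:
move_arm(linear=[[0,0,0],[0,0,0]], yaw=[5.5,0])

```text
clock: 20.85
tcp_pos: [0.5472, -0.0619, 0.2025]
tool_rot: [[0.11, 0.994, -0.001], [0.994, -0.11, 0.0], [-0.0, -0.001, -1.0]]
ft_force: [0.5, -0.6, -0.2]
width: 0.998
```

Emit:
move_arm(linear=[[3.3,3.1,0],[3.3,3.1,0],[3.3,3.1,0],[3.36,3.25,0],[0,0,0]], yaw=[0,0,0,0,0])

```text
clock: 21.35
tcp_pos: [0.6888, 0.0633, 0.2001]
tool_rot: [[0.1, 0.995, -0.002], [0.995, -0.1, 0.004], [0.004, -0.002, -1.0]]
ft_force: [-0.2, 0.4, -0.8]
width: 1.002
```

Emit:
move_arm(linear=[[0,0,2],[0,0,3],[0,0,0],[0,0,0]], yaw=[0,0,0,0])

```text
clock: 21.75
tcp_pos: [0.6861, 0.0555, 0.1529]
tool_rot: [[0.109, 0.994, -0.002], [0.994, -0.109, -0.0], [-0.001, -0.002, -1.0]]
ft_force: [0.7, -0.3, 0.7]
width: 0.997
```

```bash
python3 - <<'E'
from bench import monitor, grab_frame
from h import *
import cv2,pickle,numpy as np
for n in("wrist",):
    f=grab_frame(n);cv2.imwrite(f"pics/{n}5.png",f["image"][:,:,::-1]);pickle.dump(f,open(n[0]+'5.pkl','wb'))
s=monitor.sense();print(s['clock'],s['tcp_pos'],np.round(s['tool_rot'],3))
E
```

```text
21.8 [0.68706102 0.05572057 0.15434359] [[ 0.109  0.994  0.001]
 [ 0.994 -0.109 -0.   ]
 [ 0.     0.001 -1.   ]]
```

View pics/wrist5.png

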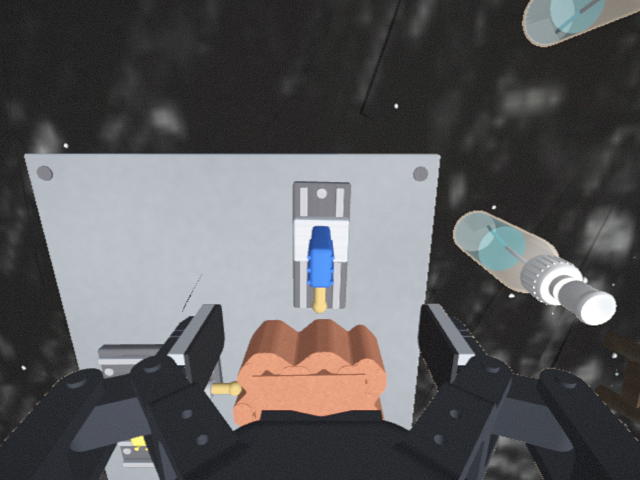

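The blue fin is centred (column 320), its rail is vertical, and the nose is at (320,310). The bottle base (487,240) is clear of the right finger.

Emit:
move_arm(linear=[[0,0,2],[0,0,3],[0,0,2],[0,0,1],[0,0,0]], yaw=[0,0,0,0,0])

```text
clock: 22.3
tcp_pos: [0.6866, 0.0559, 0.0732]
tool_rot: [[0.11, 0.994, -0.001], [0.994, -0.11, -0.0], [-0.0, -0.001, -1.0]]
ft_force: [-0.2, 0.0, -0.7]
width: 0.998
```

Emit:
move_arm(linear=[[0,0,0],[0,0,0],[0,0,0],[0,0,0],[0,0,0]], yaw=[0,0,0,0,0], grip=0)

```text
clock: 22.8
tcp_pos: [0.6857, 0.0562, 0.0739]
tool_rot: [[0.11, 0.994, -0.003], [0.994, -0.11, 0.0], [-0.0, -0.003, -1.0]]
ft_force: [-2.2, -2.5, 18.0]
width: 0.154
```

Emit:
move_arm(linear=[[0,0,0],[0,0,0]], yaw=[0,0])

```text
clock: 23.0
tcp_pos: [0.6858, 0.0562, 0.074]
tool_rot: [[0.111, 0.994, -0.002], [0.994, -0.111, 0.0], [0.0, -0.002, -1.0]]
ft_force: [-5.1, 0.6, 6.1]
width: 0.161
```

```bash
python3 - <<'E'
from h import *;import pickle
w=pickle.load(open('w5.pkl','rb'))
print(onz(w,320,314,.042),[onz(w,u,v,.008)[:2].round(4) for u,v in((320,320),(270,320),(350,324))],[onz(w,u,v,.058)[:2].round(4) for u,v in((320,350),(300,362))])
E
```

```text
[ 0.6797472  -0.00358898  0.042     ] [array([ 0.6768, -0.0291]), array([ 0.6308, -0.0241]), array([ 0.7039, -0.0363])] [array([ 0.6774, -0.0259]), array([ 0.6604, -0.0352])]
```

Emit:
move_arm(linear=[[-0.3,0,0],[-0.4,0,0],[-0.3,0,0],[-0.2,0,0],[-0.1,0,0]], yaw=[0,0,0,0,0])

```text
clock: 23.5
tcp_pos: [0.6844, 0.0459, 0.074]
tool_rot: [[0.11, 0.994, -0.002], [0.994, -0.11, 0.004], [0.003, -0.002, -1.0]]
ft_force: [-4.7, 4.5, 4.1]
width: 0.15
```

Emit:
move_arm(linear=[[-0.06,0,0],[-0.06,0,0],[-0.06,0,0],[-0.06,0,0],[-0.06,0,0]], yaw=[0,0,0,0,0])

```text
clock: 24.0
tcp_pos: [0.6841, 0.0433, 0.074]
tool_rot: [[0.109, 0.994, -0.002], [0.994, -0.109, 0.004], [0.004, -0.002, -1.0]]
ft_force: [-4.1, 5.5, 5.9]
width: 0.155
```

Emit:
move_arm(linear=[[-0.06,0,0],[-0.06,0,0],[-0.06,0,0],[-0.06,0,0],[-0.06,0,0]], yaw=[0,0,0,0,0])

```text
clock: 24.5
tcp_pos: [0.6837, 0.0403, 0.074]
tool_rot: [[0.11, 0.994, -0.002], [0.994, -0.11, 0.004], [0.004, -0.002, -1.0]]
ft_force: [-5.6, 4.5, 4.7]
width: 0.156
```

Emit:
move_arm(linear=[[-0.06,0,0],[-0.06,0,0],[-0.06,0,0],[-0.06,0,0],[-0.06,0,0]], yaw=[0,0,0,0,0])

```text
clock: 25.0
tcp_pos: [0.6833, 0.0374, 0.074]
tool_rot: [[0.109, 0.994, -0.002], [0.994, -0.109, 0.004], [0.004, -0.003, -1.0]]
ft_force: [-5.3, 5.3, 4.5]
width: 0.156
```

Emit:
move_arm(linear=[[-0.05,0,0],[-0.05,0,0],[-0.05,0,0],[-0.05,0,0],[-0.05,0,0]], yaw=[0,0,0,0,0])

```text
clock: 25.5
tcp_pos: [0.683, 0.0349, 0.074]
tool_rot: [[0.109, 0.994, -0.002], [0.994, -0.109, 0.004], [0.004, -0.003, -1.0]]
ft_force: [-5.9, 4.2, 5.3]
width: 0.154
```

Emit:
move_arm(linear=[[-0.05,0,0],[-0.05,0,0],[-0.05,0,0],[-0.05,0,0],[-0.05,0,0]], yaw=[0,0,0,0,0])

```text
clock: 26.0
tcp_pos: [0.6827, 0.0324, 0.074]
tool_rot: [[0.109, 0.994, -0.002], [0.994, -0.109, 0.004], [0.004, -0.003, -1.0]]
ft_force: [-5.1, 4.8, 4.3]
width: 0.158
```

Emit:
move_arm(linear=[[-0.05,0,0],[-0.05,0,0],[-0.05,0,0],[-0.05,0,0],[-0.05,0,0]], yaw=[0,0,0,0,0])

```text
clock: 26.5
tcp_pos: [0.6824, 0.0301, 0.074]
tool_rot: [[0.109, 0.994, -0.002], [0.994, -0.109, 0.004], [0.004, -0.003, -1.0]]
ft_force: [-4.6, 4.9, 4.8]
width: 0.155
```

Emit:
move_arm(linear=[[-0.05,0,0],[-0.05,0,0],[-0.05,0,0]], yaw=[0,0,0])

```text
clock: 26.8
tcp_pos: [0.6823, 0.0296, 0.074]
tool_rot: [[0.109, 0.994, -0.002], [0.994, -0.109, 0.005], [0.005, -0.003, -1.0]]
ft_force: [-4.7, 7.3, 4.9]
width: 0.155
```

Emit:
move_arm(linear=[[-0.04,0,0],[-0.04,0,0],[-0.04,0,0],[0,0,0]], yaw=[0,0,0,0])

```text
clock: 27.2
tcp_pos: [0.6822, 0.0291, 0.074]
tool_rot: [[0.108, 0.994, -0.002], [0.994, -0.108, 0.006], [0.006, -0.003, -1.0]]
ft_force: [-5.5, 6.9, 4.9]
width: 0.154
```

Emit:
move_arm(linear=[[-0.04,0,0],[-0.04,0,0],[0,0,0]], yaw=[0,0,0])

```text
clock: 27.5
tcp_pos: [0.6822, 0.0289, 0.074]
tool_rot: [[0.108, 0.994, -0.002], [0.994, -0.108, 0.006], [0.006, -0.003, -1.0]]
ft_force: [-4.5, 8.1, 4.3]
width: 0.162
```

Emit:
move_arm(linear=[[-0.04,0,0],[-0.03,0,0],[0,0,0]], yaw=[0,0,0])

```text
clock: 27.8
tcp_pos: [0.6821, 0.0286, 0.074]
tool_rot: [[0.108, 0.994, -0.002], [0.994, -0.108, 0.007], [0.007, -0.003, -1.0]]
ft_force: [-3.0, 9.1, 5.5]
width: 0.155
```

Blue tip is at about 4.5 N. I'll unload slightly, release, retreat and check.

Emit:
move_arm(linear=[[0.04,0,0],[0.04,0,0],[0,0,0]], yaw=[0,0,0])

```text
clock: 28.1
tcp_pos: [0.6822, 0.0287, 0.074]
tool_rot: [[0.108, 0.994, -0.002], [0.994, -0.108, 0.006], [0.006, -0.003, -1.0]]
ft_force: [-4.1, 7.5, 5.3]
width: 0.154
```

Emit:
move_arm(linear=[[0,0,0],[0,0,0],[0,0,0],[0,0,0],[0,0,0]], yaw=[0,0,0,0,0], grip=100)

```text
clock: 28.6
tcp_pos: [0.6833, 0.0228, 0.0733]
tool_rot: [[0.11, 0.994, 0.0], [0.994, -0.11, -0.0], [-0.0, 0.0, -1.0]]
ft_force: [0.3, -0.1, -0.3]
width: 0.982
```

Emit:
move_arm(linear=[[0,0,-2],[0,0,-4],[0,0,-4],[0,0,-4],[0,0,0]], yaw=[0,0,0,0,0])

```text
clock: 29.1
tcp_pos: [0.6868, 0.0233, 0.2213]
tool_rot: [[0.11, 0.994, 0.013], [0.994, -0.11, 0.001], [0.002, 0.013, -1.0]]
ft_force: [0.5, 0.2, 0.2]
width: 1.004
```

Emit:
move_arm(linear=[[2,-1,-1],[3,-2,-1],[2,-1,0],[0,0,0],[0,0,0]], yaw=[0,0,0,0,0])

```text
clock: 29.6
tcp_pos: [0.6511, 0.0971, 0.233]
tool_rot: [[0.109, 0.994, -0.0], [0.994, -0.109, -0.001], [-0.001, 0.0, -1.0]]
ft_force: [0.9, -0.7, -0.5]
width: 1.003
```

```bash
python3 - <<'E'
from bench import monitor, grab_frame
from h import *
import cv2,pickle,numpy as np
d0=pickle.load(open('f0.pkl','rb'))
for n in("wrist","side"):
    f=grab_frame(n);cv2.imwrite(f"pics/{n}6.png",f["image"][:,:,::-1]);pickle.dump(f,open(n[0]+'6.pkl','wb'))
    if n=='side':
        print('terra before/after',[ (tuple(map(int,b[0])),b[1]) for q in(d0[n],f) for b in blobs(q,'terra',500)])
cv2.imwrite('pics/side6c.png',cv2.resize(f['image'][190:320,180:400,::-1],None,fx=3.5,fy=3.5,interpolation=cv2.INTER_CUBIC))
s=monitor.sense();print(s['clock'],s['tcp_pos'],s['ft_force'])
E
```

```text
terra before/after [((240, 213, 76, 61, 3155), array([278.8, 243.1])), ((240, 213, 76, 61, 2870), array([280.2, 242.1]))]
29.7 [0.65147373 0.09522241 0.23281322] [ 0.57692597 -1.51387636 -0.63981102]
```

View pics/wrist6.png

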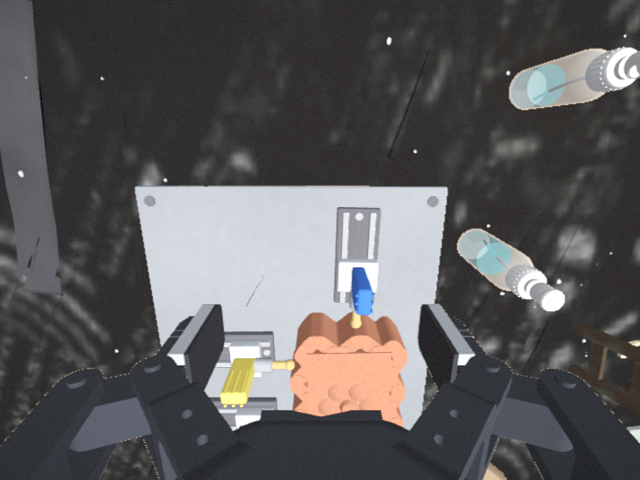

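View pics/side6c.png

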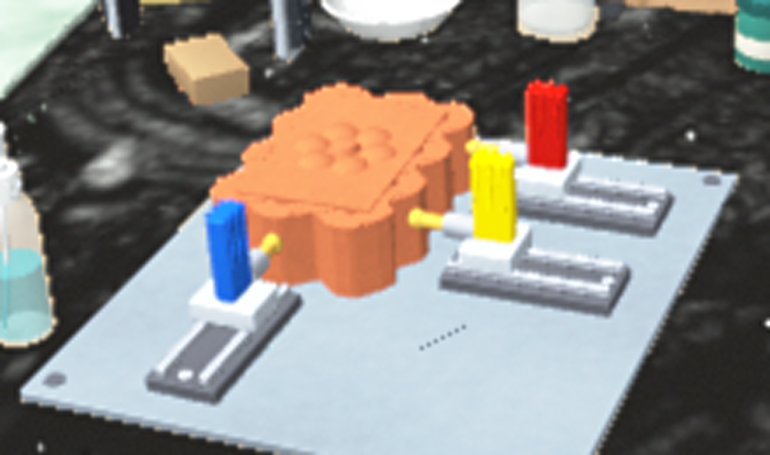

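Blue's nose (357,323) and yellow's (290,366) meet the casting, and in the side crop the red nose (475,147) does too. The casting outline hasn't changed. I'll do one stability check, then hand in.

Emit:
move_arm(linear=[[0,0,0],[0,0,0],[0,0,0],[0,0,0],[0,0,0]], yaw=[0,0,0,0,0])

```text
clock: 30.2
tcp_pos: [0.6512, 0.0972, 0.2333]
tool_rot: [[0.11, 0.994, 0.0], [0.994, -0.11, -0.0], [-0.0, 0.0, -1.0]]
ft_force: [0.0, 0.4, 0.4]
width: 1.003
```

```bash
python3 - <<'E'
from bench import monitor, grab_frame, env
from h import *
import pickle
f=grab_frame('side')
for nm,q in(('after red',pickle.load(open('s3.pkl','rb'))),('end',pickle.load(open('s6.pkl','rb'))),('now',f)):
    print(nm,[(c,[(tuple(map(int,b[0])),b[1].tolist()) for b in blobs(q,c,150)]) for c in('red','yellow','blue')])
env.hand_in(); print(monitor.sense()['clock'])
E
```

```text
after red [('red', [((331, 213, 11, 22, 207), [336.0, 223.5])]), ('yellow', [((328, 235, 13, 26, 290), [334.4, 247.5])]), ('blue', [((232, 254, 13, 29, 275), [238.3, 267.7])])]
end [('red', [((331, 214, 11, 24, 236), [336.0, 225.0])]), ('yellow', [((314, 233, 13, 26, 279), [320.6, 245.4])]), ('blue', [((239, 248, 13, 28, 263), [244.9, 261.0])])]
now [('red', [((331, 213, 11, 25, 237), [336.0, 224.9])]), ('yellow', [((314, 233, 13, 26, 279), [320.6, 245.4])]), ('blue', [((239, 248, 13, 28, 263), [244.9, 261.0])])]
the job is handed in; nothing more can be done
the job is handed in; nothing more can be done
```

I slid the red, yellow and blue stops up to the casting in that order, let each one go, and handed the job in at about 30 s with the arm clear of everything.

- **Tip forces:** each tip presses with about 4–5 N. That is the wrist force minus the 4 N or so it takes to slide a stop. The readings scatter by about 0.5–1 N, and nothing measured a tip once it was let go.
- **Red done twice:** when I first eased off red, the wrist force changed sign, which suggested its tip had dropped to about 2.5 N. I gripped it again and pressed it to about 4–5 N before going on to yellow.
- **Final pictures:** all three noses meet the rough edge. The casting's outline box in the side view was the same as at the start. All three stops held still over the last half second, and red did not move along its slide after it was set (only its visible area changed).
- **Not checked:** I did no separate before-and-after check on the jar and the paint pot, but the arm never went near them.
- **Arm movement at release:** the arm sprang about 6 mm forward when blue was let go, with the fingers sliding along the fin. The pictures show the stop stayed in place with its nose on the edge.

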